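# Sort the leftovers on the peninsula into the organiser

## Robot

A 6-joint arm with a two-finger parallel gripper is mounted at the origin on a cart in front of the work surface, level with it; the furniture and walls round the work are solid. World frame = base frame: x ahead of the robot, y to its left, z up, the work surface at z = 0. Lengths are in m, angles in degrees, forces in N, time in s.
With the tool pointing down it reaches from about 0.25 to 0.725 m from the base axis. Payload 9.7 kg.
Tool frame: the origin (TCP) lies between the finger pads; the fingertips stand 25 mm ahead of it and the grasp point (between the pads) lies 6 mm ahead of it; z points along the fingers, y is the line along which they close (so a half turn about z gives the same grasp; the last joint's range is limited). The gripper opens to 85 mm and grips with 20 to 120 N. Pads are 22 mm wide; open, the fingers measure 114 mm over their backs; the gripper's body (76 mm by 85 mm) begins 54 mm behind the grasp point. The pads swing forward as they close: fully open they stand 13 mm farther back than shut.
Start: joints at [69.958, 4.979, 10.078, 95.1, 0, 90], TCP at [0.188, 0.517, 0.256] pointing down, gripper open.
Joint ranges: [-179.16, 179.16], [-48.56, 103.87], [-65.8, 70.77], [-126.05, 130.52], [-82.76, 87.17], [-180, 180]. Speed limits (degrees/s): [127.2, 127.2, 147.25, 180, 180, 180].

## Interface

Orientations are given as [roll, pitch, yaw] about the fixed x, y, z axes, in that order (R = Rz(yaw) Ry(pitch) Rx(roll)).
In Python, from workcell import bot gives the robot as it stands. The module is installed in compiled form; this text tells all that it offers.
- The arm moves only by the shell command python3 -m pendant 'ROWS' [FORCE]. ROWS is rows parted by semicolons, their numbers by spaces, 1 to 5 of them, each of 5 numbers: dx, dy, dz in m, then a turn about the tool's z in degrees, then the finger opening in m; each row is the pose to reach, as a shift and turn from the pose commanded when the command began, along the tool's axes at that moment; what a row does not reach only later rows make up. A row lasts 1/12 s, in which the tool goes at most 0.0417 m and 7.16 degrees, less where a joint would pass 70% of its speed; a pose out of reach is approached as far as the arm can. The fingers move at their own pace and stop on an object; FORCE is the grip in N (left out, the last holds). Time passes only in rows, so rows that do not move let the fingers close. It prints the time, the measured TCP pose, the force, the opening and the grip force at its end.
- bot.get_obs(): the state, without advancing time (a new reading comes with each control period).
- bot.camera(name): name is "side" or "top"; returns the picture (384x512x3 uint8, blue, green, red); there is no depth.
- bot.camera_info(name): a dict with "mtx" (3x3 intrinsics, pixels), "extrinsics" (4x4, takes a point from camera to world coordinates). Camera axes: x right, y down, z forward; pixel columns grow to the right and rows downward; lengths in m; the calibration is good to about 2 mm. A picture is of the moment at which its call begins. camera_info takes no time and is no camera call.
- bot.job_done(): hands the job in; it is judged then, once.
The state is a dict: "time": time; "q": joint angles; "qd": joint speeds; "joint_efforts": joint torques, N m; "ee_pos": TCP position; "tcp_rot": TCP orientation; "wrist_force": force on the tool from outside, world axes, zero at the start; "torque": the same for the moment, N m; "opening": finger opening in m; "grasp_force": force on a finger pad.
Only numpy, scipy, OpenCV 4.12 (cv2) and the standard library are available. Lean on these libraries where they do the work, as an engineer would, in place of code of your own. Each camera call takes 0.05 s, during which the arm holds its last target. There are 200 camera calls.

## Task

Sort the things left on the worktop into the three wooden organisers: stand the two spice jars upright in the two-bay rack, one jar to a bay (either one); lay the marker lengthwise in the long low tray; and lay the clothes peg flat in the deeper single box. Never tip a jar over, and leave the amber pill bottle standing where it is. Let go of everything at the end.

Things in the scene. Friction and masses are not known exactly. Their poses are not given: they have to be found in the camera images.
- jar_pale: Loose spice jar, glass with black cap and pale green contents; upright cylinder 42 mm in diameter, 90 mm tall, about 0.11 kg. Origin: centre of its underside, z up. Grasp it round the body, from above.
- jar_dark: Loose spice jar, glass with black cap and grey-brown contents; the same size, 42 mm in diameter and 90 mm tall, about 0.11 kg. Origin: centre of its underside, z up.
- marker: Loose marker pen (white barrel, black cap), which lies on the worktop: 135 mm long along its own y axis, 17 mm wide, 16 mm high, 0.015 kg. Origin: centre of its underside as it lies at the start.
- peg: Loose wooden clothes peg lying on the worktop: 72 mm long along its own y axis, 15 mm wide (x), 12 mm high, 0.012 kg. Origin: centre of its underside.
- jar_rack: Fixed wooden rack, open on top, with two square bays with cork floors, side by side along its own x: 144 mm (x) by 74 mm (y), 30 mm high, walls, partition and floor 4 mm thick. Each bay is 66 by 66 mm inside, its centre 35 mm from the middle of the rack at -x or +x. Origin: centre of its underside.
- bay_a (a point): Centre of the floor of the jar rack's bay at -x, 4 mm above the worktop; axes as those of the rack.
- bay_b (a point): Centre of the floor of the jar rack's bay at +x, 4 mm above the worktop; axes as those of the rack.
- marker_tray: Fixed long low wooden tray, open on top, grey lining: 168 mm (its own x) by 78 mm (y), 14 mm high, walls and floor 4 mm thick, inside 160 by 70 mm. Origin: centre of its underside.
- clip_box: Fixed wooden box with one compartment, open on top, grey lining: 108 mm (its own x) by 88 mm (y), 25 mm high, walls and floor 4 mm thick, inside 100 by 80 mm. Origin: centre of its underside.
- pill_bottle: Loose amber pill bottle with a white ribbed cap, 47 mm in diameter, 86 mm tall, upright; a bystander that stays where it is. Origin: centre of its underside.
Mind the look-alikes: they are no part of the job. What is shaped like the jar_pale but purple or turquoise is not meant.

How it is judged:
By the outcome, as a careful person would: the job done as asked, in the order asked, and still so for the second after the job is handed in, with the robot touching nothing.
It also fails if it takes over 96 s, if anything falls off the work surface, if the arm or the gripper's body presses on something with over 40 N, if the wrist force passes 120 N, or if a joint passes its speed limit or range.

## Working session

There is one attempt and no reset: what is moved stays moved. The work goes in short steps, Python scripts to look and compute and a shell command to move; the robot and the scene stay as the last step left them, time stands still between calls to the robot, and variables do not carry over. Pictures are saved under pics/ and viewed, at most 14 in all, crops included, and the job is handed in when it is done.

```bash
mkdir -p pics; python3 - <<'E'
from workcell import bot
import cv2
for n in("top","side"):
    cv2.imwrite(f"pics/{n}0.png",cv2.resize(bot.camera(n),(800,600),interpolation=cv2.INTER_CUBIC))
    i=bot.camera_info(n);print(n,i["mtx"],i["extrinsics"])
o=bot.get_obs();print(o["time"],o["ee_pos"],o["tcp_rot"],o["opening"])
E
```

```text
top [[456.75856408   0.         245.88084904]
 [  0.         456.75856408 190.95713593]
 [  0.           0.           1.        ]] [[ 0.03012969 -0.99018781  0.13645625  0.37630925]
 [-0.9993505  -0.03254174 -0.01547976 -0.17977781]
 [ 0.01976839 -0.13590122 -0.99052515  1.17269716]
 [ 0.          0.          0.          1.        ]]
side [[389.95665021   0.         258.97743344]
 [  0.         389.95665021 192.38614554]
 [  0.           0.           1.        ]] [[-0.90870723 -0.25519426  0.33034385  0.22615566]
 [-0.41726237  0.53260862 -0.73635601  0.47208535]
 [ 0.01196984 -0.80697209 -0.59046827  0.56183453]
 [ 0.          0.          0.          1.        ]]
0.1 [0.18843953 0.51653784 0.25565784] [-1.79932212e+02 -1.40740285e-03  1.59955921e+02] 0.0854492755738542
```

View pics/top0.png

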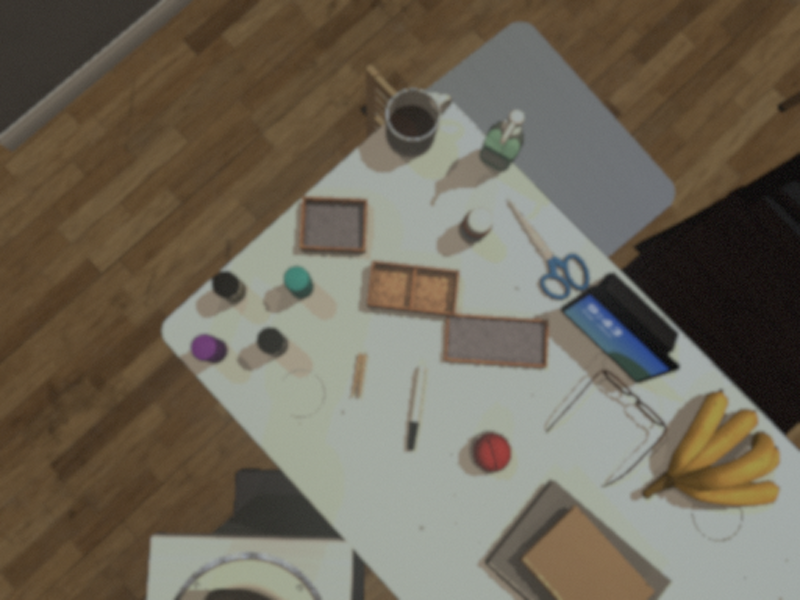

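View pics/side0.png

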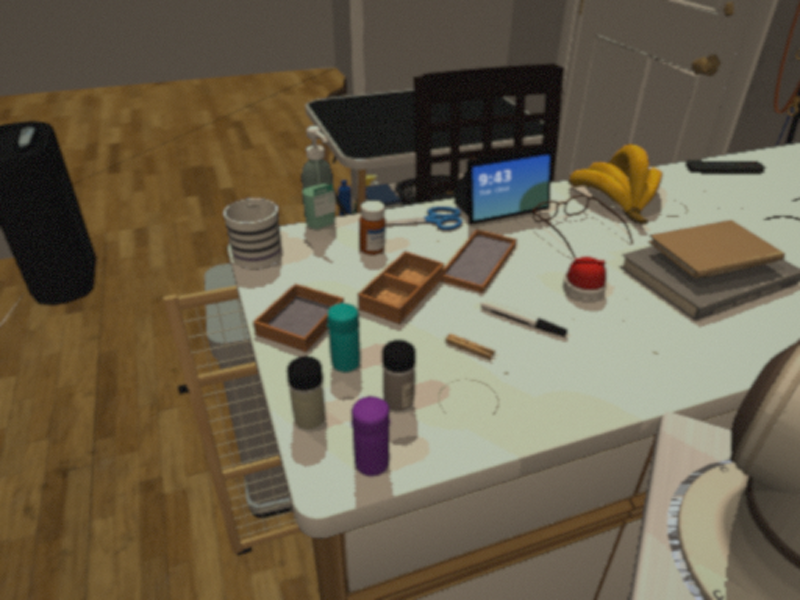

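The top view shows black-capped jars at (228,287) and (271,342), with the purple (208,348) and turquoise (297,280) look-alikes beside them. The box is at (333,226), the rack at (412,288), the tray at (495,340), the peg at (360,376) and the marker at (416,408). In the side view the pale jar is at (305,390) and the dark one at (398,375). I'll zoom in to get exact pixels.

```bash
cat > h.py <<'E'
import numpy as np,cv2
from workcell import bot
I={n:bot.camera_info(n) for n in("top","side")}
def proj(n,p):
    p=np.atleast_2d(p).astype(float);T=np.linalg.inv(I[n]["extrinsics"])
    c=p@T[:3,:3].T+T[:3,3];c=c@I[n]["mtx"].T;return c[:,:2]/c[:,2:]
def onz(n,uv,z):
    uv=np.atleast_2d(uv).astype(float);E=I[n]["extrinsics"]
    d=np.c_[uv,np.ones(len(uv))]@np.linalg.inv(I[n]["mtx"]).T@E[:3,:3].T
    return E[:3,3]+d*((z-E[2,3])/d[:,2:])
def tri(ut,us):
    A=[I[n]["mtx"]@np.linalg.inv(I[n]["extrinsics"])[:3] for n in("top","side")]
    X=cv2.triangulatePoints(A[0],A[1],np.array(ut,float).T,np.array(us,float).T)
    return (X[:3]/X[3]).T
def crop(n,x0,y0,w,h,name,s):
    im=bot.camera(n)[y0:y0+h,x0:x0+w]
    im=cv2.convertScaleAbs(cv2.resize(im,None,fx=s,fy=s,interpolation=cv2.INTER_CUBIC),alpha=1.2)
    cv2.imwrite("pics/"+name,im)
E
python3 - <<'E'
from h import *
crop("top",112,110,250,187,"topc.png",3.2)
crop("side",150,130,250,187,"sidec.png",3.2)
E
```

```text
(no output)
```

View pics/topc.png

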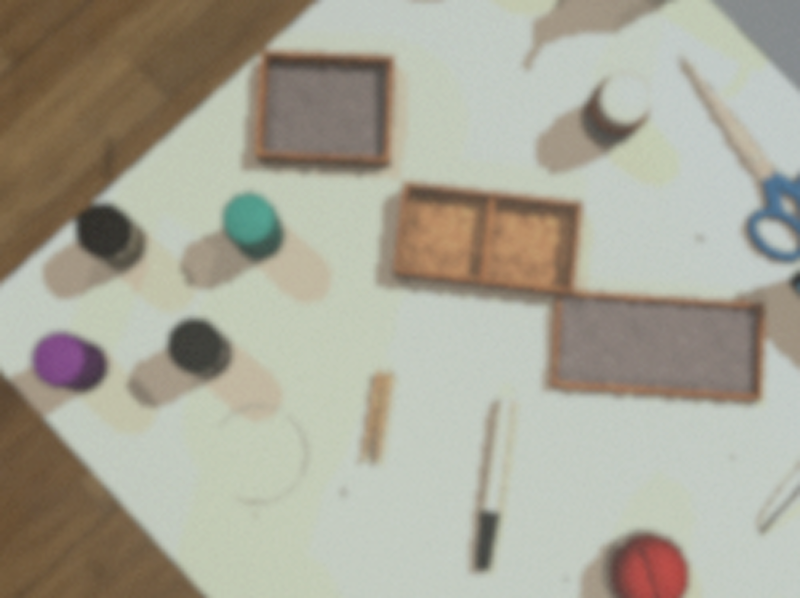

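View pics/sidec.png

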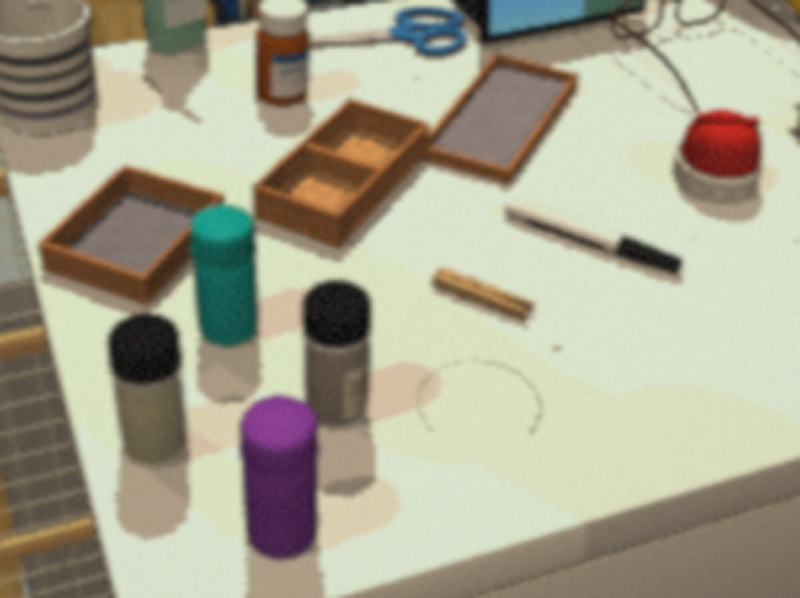

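Crop pixels. In the top crop the cap centres are at (104,231) and (196,346), the peg runs from (382,374) to (371,461), and the marker from (502,400) to (482,570). The matching side points are readable too. Next step is to triangulate.

```bash
cat > m.py <<'E'
from h import *
np.set_printoptions(precision=4,suppress=True)
t=lambda a:np.array(a,float)/3.2+[112,110]-.5+.5/3.2
s=lambda a:np.array(a,float)/3.2+[150,130]-.5+.5/3.2
D={"pale":([(104,231)],[(144,333)]),"dark":([(196,346)],[(337,302)]),"turq":([(251,219)],[(223,225)]),"purp":([(62,360)],[(280,420)]),
"rack":([(405,184),(581,203),(573,291),(394,277)],[(256,187),(352,101),(430,130),(335,210)]),
"tray":([(556,293),(764,303),(760,402),(548,388)],[(430,148),(497,55),(577,78),(508,180)]),
"box":([(258,54),(394,57),(388,165),(255,160)],[(42,244),(127,168),(222,199),(147,278)]),
"peg":([(382,374),(371,461)],[(440,275),(530,308)]),
"mark":([(502,400),(482,570)],[(509,212),(680,266)]),"pill":([(626,101)],[(283,10)])}
Z=dict(pale=.09,dark=.09,turq=.09,purp=.09,rack=.03,tray=.014,box=.025,peg=.012,mark=.012,pill=.086)
for k,(a,b) in D.items():
    X=tri(t(a),s(b));print(k,"tri mean",X.mean(0),"z",X[:,2])
    P=onz("top",t(a),Z[k]);Q=onz("side",s(b),Z[k]);print("   top",P.mean(0)[:2],"side",Q.mean(0)[:2])
    if len(a)==4:
        for W in(P,Q):
            e=W[1]+W[2]-W[0]-W[3];f=W[0]+W[1]-W[2]-W[3];print("   long ang",np.degrees(np.arctan2(e[1],e[0])),np.linalg.norm(e)/2,np.linalg.norm(f)/2)
    if len(a)==2:
        for W in(P,Q):
            e=W[1]-W[0];print("   ang",np.degrees(np.arctan2(e[1],e[0])),np.linalg.norm(e))
E
python3 m.py
```

```text
pale tri mean [0.5401 0.0471 0.0906] z [0.0906]
   top [0.5394 0.0469] side [0.5415 0.0468]
dark tri mean [ 0.4562 -0.0256  0.0879] z [0.0879]
   top [ 0.4557 -0.026 ] side [ 0.4556 -0.0233]
turq tri mean [ 0.5525 -0.0619  0.0874] z [0.0874]
   top [ 0.5522 -0.0621] side [ 0.5507 -0.059 ]
purp tri mean [0.4427 0.0723 0.0889] z [0.0889]
   top [0.4423 0.0719] side [0.4427 0.0733]
rack tri mean [ 0.5522 -0.2439  0.0298] z [0.0302 0.0291 0.0235 0.0365]
   top [ 0.5525 -0.2436] side [ 0.5517 -0.2433]
   long ang -93.4780170945114 0.14113826802951443 0.0729033418441741
   long ang -97.66577508754848 0.13447544615364765 0.06890447383443918
tray tri mean [ 0.4716 -0.3818  0.0119] z [0.0149 0.0134 0.0109 0.0084]
   top [ 0.4727 -0.3812] side [ 0.4692 -0.3789]
   long ang -91.44874271339226 0.16783424102426206 0.0776229617410373
   long ang -90.51430058224666 0.1675418733988172 0.0736363894808234
box tri mean [ 0.6539 -0.1095  0.0257] z [0.0288 0.0234 0.0229 0.0279]
   top [ 0.6543 -0.1092] side [ 0.6542 -0.11  ]
   long ang -89.73729478482575 0.10793843899365994 0.08802932787173709
   long ang -90.95770418362969 0.10184775505157743 0.08449857294530105
peg tri mean [ 0.4091 -0.16    0.0104] z [0.0103 0.0105]
   top [ 0.4097 -0.1599] side [ 0.4078 -0.1584]
   ang 174.76493213829605 0.06883245903828912
   ang 174.6012533735696 0.06738805571852116
mark tri mean [ 0.3595 -0.2528  0.0077] z [0.0059 0.0095]
   top [ 0.3601 -0.2524] side [ 0.3574 -0.2474]
   ang 174.60417160713595 0.13307971362201437
   ang 176.24524977076254 0.1290288764629384
pill tri mean [ 0.6547 -0.3437  0.0821] z [0.0821]
   top [ 0.6536 -0.3431] side [ 0.6514 -0.3371]
```

Heights come out as expected: 0.090 and 0.088 for the jars, 0.030 rack, 0.012 tray, 0.026 box. Now a small planner that prints shifts in the tool's axes.

```bash
cat > plan.py <<'E'
# usage: plan.py [from x y z yaw |] then targets "x y z yaw n"; prints per-command shift/turn
import sys,numpy as np
from workcell import bot
o=bot.get_obs();p=np.array(o["ee_pos"]);w=o["tcp_rot"][2]
print("t %.2f"%o["time"],p.round(4),"yaw %.1f"%w,"open %.3f"%o["opening"],"grip",np.round(o["grasp_force"],1))
for a in sys.argv[1:]:
    *g,yaw,n=map(float,a.split());g=np.array(g);n=int(n)
    dp=(g-p)/n;dw=((yaw-w+180)%360-180)/n
    for i in range(n):
        c,s=np.cos(np.radians(w)),np.sin(np.radians(w))
        print("  %.4f %.4f %.4f %.1f"%(c*dp[0]+s*dp[1],s*dp[0]-c*dp[1],-dp[2],-dw));w+=dw;p=p+dp
    print("  --")
E
python3 plan.py "0.456 -0.025 0.19 40 4" "0.456 -0.025 0.062 40 1"
```

```text
t 0.20 [0.1885 0.5166 0.2558] yaw 160.0 open 0.086 grip 0.0
  -0.1092 -0.1043 0.0165 30.0
  -0.1467 -0.0357 0.0165 30.0
  -0.1449 0.0424 0.0165 30.0
  -0.1043 0.1092 0.0165 30.0
  --
  -0.0000 -0.0000 0.1280 -0.0
  --
```

```bash

python3 -m pendant '-0.109 -0.104 0.016 30 0.085;-0.109 -0.104 0.016 30 0.085;-0.109 -0.104 0.016 30 0.085;-0.109 -0.104 0.016 30 0.085;-0.109 -0.104 0.016 30 0.085' 40
python3 -m pendant '-0.147 -0.036 0.016 30 0.085;-0.147 -0.036 0.016 30 0.085;-0.147 -0.036 0.016 30 0.085;-0.147 -0.036 0.016 30 0.085;-0.147 -0.036 0.016 30 0.085'
python3 -m pendant '-0.145 0.042 0.016 30 0.085;-0.145 0.042 0.016 30 0.085;-0.145 0.042 0.016 30 0.085;-0.145 0.042 0.016 30 0.085;-0.145 0.042 0.016 30 0.085'
python3 -m pendant '-0.104 0.109 0.016 30 0.085;-0.104 0.109 0.016 30 0.085;-0.104 0.109 0.016 30 0.085;-0.104 0.109 0.016 30 0.085;-0.104 0.109 0.016 30 0.085'
python3 plan.py "0.456 -0.025 0.16 40 1" "0.456 -0.025 0.062 40 1"
```

```text
time: 0.62
ee_pos: [0.2565, 0.3781, 0.2402]
tcp_rot: [-180.0, 0.1, 129.4]
wrist_force: [-0.1, -0.4, -0.7]
opening: 0.0851
grasp_force: 0.0
time: 1.03
ee_pos: [0.3232, 0.2427, 0.224]
tcp_rot: [180.0, 0.1, 99.4]
wrist_force: [-0.7, 0.4, 0.3]
opening: 0.085
grasp_force: 0.0
time: 1.45
ee_pos: [0.3898, 0.1076, 0.2076]
tcp_rot: [180.0, 0.1, 69.4]
wrist_force: [0.9, -0.4, 0.0]
opening: 0.0851
grasp_force: 0.0
time: 1.87
ee_pos: [0.4568, -0.0271, 0.1912]
tcp_rot: [-180.0, 0.1, 39.5]
wrist_force: [0.2, -0.3, -0.0]
opening: 0.0847
grasp_force: 0.0
t 1.87 [ 0.4568 -0.0271  0.1912] yaw 39.5 open 0.085 grip 0.0
  0.0008 -0.0021 0.0312 -0.5
  --
  0.0000 0.0000 0.0980 -0.0
  --
```

```bash

python3 -m pendant '0 -0.002 0.03 0 0.085;0 -0.002 0.06 0 0.085;0 -0.002 0.09 0 0.085;0 -0.002 0.129 0 0.085;0 -0.002 0.129 0 0.085'
python3 -m pendant '0 0 0 0 0.03;0 0 0 0 0.03;0 0 0 0 0.03;0 0 0 0 0.03;0 0 0 0 0.03' 40
python3 -m pendant '0 0 0 0 0.03;0 0 0 0 0.03;0 0 -0.03 0 0.03;0 0 -0.06 0 0.03;0 0 -0.06 0 0.03'
python3 plan.py "0.456 -0.025 0.19 40 1" "0.5503 -0.2786 0.19 86.5 2" "0.5503 -0.2786 0.068 86.5 1"
```

```text
time: 2.28
ee_pos: [0.4502, -0.0217, 0.0568]
tcp_rot: [-179.6, 0.4, 40.1]
wrist_force: [-1.0, 0.2, -1.2]
opening: 0.0848
grasp_force: 0.0
time: 2.7
ee_pos: [0.4554, -0.0231, 0.0658]
tcp_rot: [179.9, -0.2, 40.0]
wrist_force: [-1.1, 0.6, 7.0]
opening: 0.0404
grasp_force: 39.1
time: 3.12
ee_pos: [0.4565, -0.0234, 0.1299]
tcp_rot: [179.7, -0.4, 40.0]
wrist_force: [1.9, -0.5, -0.0]
opening: 0.0401
grasp_force: 40.7
t 3.12 [ 0.4565 -0.0234  0.1299] yaw 40.0 open 0.040 grip 40.7
  -0.0014 0.0009 -0.0601 -0.0
  --
  -0.0454 0.1274 -0.0000 -23.2
  -0.0920 0.0992 -0.0000 -23.2
  --
  -0.0000 0.0000 0.1220 -0.0
  --
```

```bash

python3 -m pendant '0 0 -0.02 0 0.03;0 0 -0.04 0 0.03;0 0 -0.06 0 0.03;0 0 -0.06 0 0.03;0 0 -0.06 0 0.03'
python3 -m pendant '-0.009 0.025 0 -4.6 0.03;-0.018 0.051 0 -9.2 0.03;-0.027 0.076 0 -14 0.03;-0.036 0.101 0 -19 0.03;-0.045 0.127 0 -23.2 0.03'
python3 -m pendant '-0.023 0.025 0 -6 0.03;-0.046 0.05 0 -12 0.03;-0.069 0.075 0 -18 0.03;-0.085 0.09 0 -22 0.03;-0.092 0.099 0 -23.2 0.03'
python3 -m pendant '0 0 0 0 0.03;0 0 0 0 0.03;0 0 0 0 0.03'
python3 plan.py "0.5503 -0.2786 0.12 86.5 1" "0.5503 -0.2786 0.068 86.5 1"
python3 - <<'E'
from h import *
crop("side",150,90,250,187,"s2.png",3.2)
E
```

```text
time: 3.53
ee_pos: [0.4548, -0.0233, 0.1847]
tcp_rot: [179.9, -0.1, 40.0]
wrist_force: [0.4, -0.1, -0.9]
opening: 0.0404
grasp_force: 40.7
time: 3.95
ee_pos: [0.501, -0.1506, 0.1823]
tcp_rot: [-179.9, 0.0, 63.4]
wrist_force: [0.3, 0.5, -0.5]
opening: 0.0397
grasp_force: 40.7
time: 4.37
ee_pos: [0.5478, -0.2789, 0.1813]
tcp_rot: [-179.9, -0.0, 86.5]
wrist_force: [-0.1, -0.2, -1.9]
opening: 0.04
grasp_force: 40.8
time: 4.62
ee_pos: [0.5475, -0.2755, 0.1827]
tcp_rot: [-179.9, -0.0, 86.3]
wrist_force: [-0.3, 0.1, -1.0]
opening: 0.0405
grasp_force: 40.8
t 4.62 [ 0.5475 -0.2755  0.1827] yaw 86.3 open 0.041 grip 40.8
  -0.0029 0.0030 0.0627 -0.2
  --
  0.0000 0.0000 0.0520 -0.0
  --
```

View pics/s2.png

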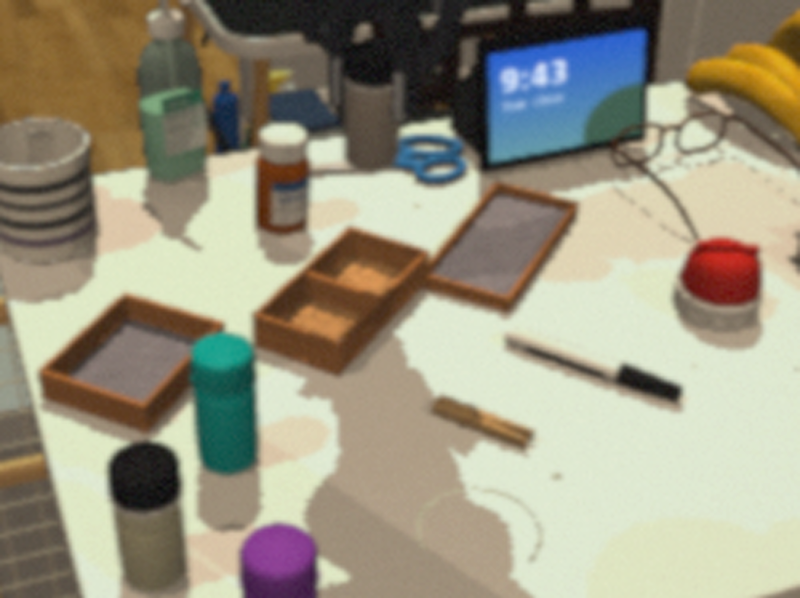

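The dark jar hangs upright, with its bottom edge at about (370,167) in the crop. From that I'll work out how high its underside sits.

```bash
python3 - <<'E'
from h import *
th=np.linspace(0,6.28,60)
for z in(.10,.11,.115,.12,.125,.13,.14):
    c=np.c_[.5475+.021*np.cos(th),-.2755+.021*np.sin(th),0*th+z]
    q=(proj("side",c)-[150,90])*3.2; print(z,q[:,0].min(),q[:,0].max(),q[:,1].max())
E
```

```text
0.1 339.8717292930691 396.2570331957366 197.58987720568877
0.11 339.97686049643016 396.72313202310016 185.63420676214074
0.115 340.02993192898214 396.9584259653641 179.5977735849063
0.12 340.08334492273553 397.1952355373173 173.52176284473254
0.125 340.13710278570363 397.4335754305132 167.40578402905513
0.13 340.1912088687563 397.6734605270012 161.24944147076314
0.14 340.30047931706235 398.1579268291813 148.8140561714903
```

```bash

python3 -m pendant '-0.003 0.003 0.02 0 0.03;-0.003 0.003 0.045 0 0.03;-0.003 0.003 0.07 0 0.03;-0.003 0.003 0.09 0 0.03;-0.003 0.003 0.1 0 0.03'
python3 -m pendant '0 0 0.006 0 0.03;0 0 0.012 0 0.03;0 0 0.016 0 0.03;0 0 0.016 0 0.03;0 0 0.016 0 0.03'
python3 plan.py "0.5503 -0.2786 0.064 86.5 1"
```

```text
time: 5.08
ee_pos: [0.5495, -0.2779, 0.0806]
tcp_rot: [-179.8, -0.1, 86.4]
wrist_force: [-0.0, 0.0, -1.0]
opening: 0.0399
grasp_force: 40.8
time: 5.5
ee_pos: [0.5517, -0.2797, 0.0694]
tcp_rot: [179.8, 0.1, 86.4]
wrist_force: [-0.2, 1.9, 5.6]
opening: 0.0396
grasp_force: 40.6
t 5.50 [ 0.5517 -0.2797  0.0694] yaw 86.4 open 0.040 grip 40.6
  0.0010 -0.0014 0.0054 -0.1
  --
```

```bash

python3 -m pendant '0 0 0 0 0.03;0 0 0 0 0.03;0 0 0 0 0.03'
python3 - <<'E'
from h import *
crop("side",190,90,160,120,"s3.png",5)
E
```

```text
time: 5.75
ee_pos: [0.5517, -0.2797, 0.0694]
tcp_rot: [179.8, 0.1, 86.4]
wrist_force: [0.5, 1.7, 6.0]
opening: 0.0404
grasp_force: 40.7
```

View pics/s3.png

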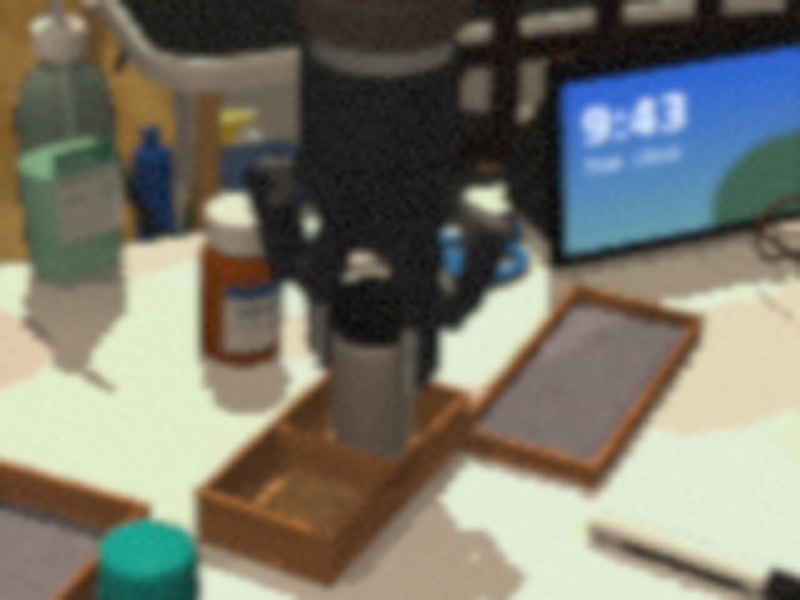

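The jar is inside the far bay, with its bottom edge at about (375,455) and the pill bottle clear to the left. I'll compare that with the predicted bottom edge.

```bash
python3 - <<'E'
from h import *
th=np.linspace(0,6.28,60)
for z in(.0,.004,.01,.015,.02,.03):
    c=np.c_[.5517+.021*np.cos(th),-.2797+.021*np.sin(th),0*th+z]
    q=(proj("side",c)-[190,90])*5; print(z,q[:,0].min().round(),q[:,0].max().round(),q[:,1].max().round())
E
```

```text
0.0 326.0 408.0 477.0
0.004 326.0 408.0 470.0
0.01 326.0 409.0 460.0
0.015 326.0 409.0 452.0
0.02 326.0 409.0 444.0
0.03 326.0 410.0 427.0
```

```bash

python3 -m pendant '0 0 0.002 0 0.03;0 0 0.003 0 0.03;0 0 0.003 0 0.03'
python3 - <<'E'
from h import *
th=np.linspace(0,6.28,60)
for n,x,y in(("dark",.456,-.0255),("pale",.540,.047)):
    c=np.c_[x+.021*np.cos(th),y+.021*np.sin(th),0*th]
    q=(proj("side",c)-[150,130])*3.2; print(n,q[:,0].min(),q[:,0].max(),q[:,1].max())
E
```

```text
time: 6.05
ee_pos: [0.5518, -0.2797, 0.0693]
tcp_rot: [179.7, 0.1, 86.4]
wrist_force: [-7.9, 5.1, 26.8]
opening: 0.04
grasp_force: 43.0
dark 302.0365835686557 369.7058875457382 433.8593534939379
pale 122.35206079969467 192.91612370061023 471.3719541160614
```

Seen and predicted bottoms differ by the same amount as they did for the jar on the table, and the force climbs on pressing, so the jar stands on the floor. Release it.

```bash

python3 -m pendant '0 0 -0.004 0 0.03;0 0 -0.007 0 0.03;0 0 -0.007 0 0.03;0 0 -0.007 0 0.05;0 0 -0.007 0 0.07'
python3 -m pendant '0 0 0 0 0.075;0 0 0 0 0.075;0 0 0 0 0.075;0 0 -0.02 0 0.075;0 0 -0.05 0 0.075'
python3 -m pendant '0 0 -0.04 0 0.085;0 0 -0.06 0 0.085;0 0 -0.06 0 0.085;0 0 -0.06 0 0.085'
python3 plan.py "0.5397 0.047 0.185 40 2" "0.5397 0.047 0.063 40 1"
```

```text
time: 6.47
ee_pos: [0.5506, -0.2795, 0.0709]
tcp_rot: [-180.0, -0.0, 86.4]
wrist_force: [0.4, -0.2, 0.5]
opening: 0.0607
grasp_force: 0.0
time: 6.88
ee_pos: [0.5491, -0.2787, 0.1185]
tcp_rot: [-179.7, -0.1, 86.4]
wrist_force: [0.2, -2.0, 0.5]
opening: 0.075
grasp_force: 0.0
time: 7.22
ee_pos: [0.5512, -0.2798, 0.1827]
tcp_rot: [179.9, 0.1, 86.4]
wrist_force: [-0.1, 1.2, -0.6]
opening: 0.0848
grasp_force: 0.0
t 7.22 [ 0.5512 -0.2798  0.1827] yaw 86.4 open 0.085 grip 0.0
  0.1627 -0.0161 -0.0012 23.2
  0.1432 -0.0789 -0.0012 23.2
  --
  -0.0000 -0.0000 0.1220 -0.0
  --
```

```bash

python3 -m pendant '0.035 -0.003 0 5 0.085;0.07 -0.006 0 10 0.085;0.105 -0.01 0 15 0.085;0.135 -0.013 0 20 0.085;0.163 -0.016 0 23.2 0.085'
python3 -m pendant '0.035 -0.02 0 6 0.085;0.07 -0.04 0 12 0.085;0.1 -0.056 0 18 0.085;0.125 -0.07 0 22 0.085;0.143 -0.079 0 23.2 0.085'
python3 -m pendant '0 0 0 0 0.085;0 0 0 0 0.085;0 0 0 0 0.085'
python3 plan.py "0.5397 0.047 0.063 40 1"
```

```text
time: 7.63
ee_pos: [0.5441, -0.114, 0.1795]
tcp_rot: [-179.9, 0.0, 62.9]
wrist_force: [0.9, 0.6, 0.5]
opening: 0.0847
grasp_force: 0.0
time: 8.05
ee_pos: [0.538, 0.0499, 0.1797]
tcp_rot: [-179.9, 0.1, 39.8]
wrist_force: [0.0, -0.9, 0.9]
opening: 0.085
grasp_force: 0.0
time: 8.3
ee_pos: [0.5388, 0.047, 0.1802]
tcp_rot: [-180.0, 0.1, 40.0]
wrist_force: [0.1, -0.7, -0.3]
opening: 0.085
grasp_force: 0.0
t 8.30 [0.5388 0.047  0.1802] yaw 40.0 open 0.085 grip 0.0
  0.0007 0.0006 0.1172 0.0
  --
```

```bash

python3 -m pendant '0 0 0.025 0 0.085;0 0 0.05 0 0.085;0 0 0.08 0 0.085;0 0 0.105 0 0.085;0 0 0.117 0 0.085'
python3 -m pendant '0 0 0 0 0.085;0 0 0 0 0.06;0 0 0 0 0.03;0 0 0 0 0.03;0 0 0 0 0.03' 40
python3 -m pendant '0 0 0 0 0.03;0 0 0 0 0.03;0 0 0 0 0.03'
python3 -m pendant '0 0 -0.02 0 0.03;0 0 -0.045 0 0.03;0 0 -0.075 0 0.03;0 0 -0.105 0 0.03;0 0 -0.12 0 0.03'
python3 plan.py "0.5546 -0.2087 0.185 86.5 2"
```

```text
time: 8.72
ee_pos: [0.5374, 0.046, 0.0605]
tcp_rot: [-179.9, 0.2, 39.9]
wrist_force: [-0.5, -0.1, -1.0]
opening: 0.0851
grasp_force: 0.0
time: 9.13
ee_pos: [0.54, 0.0475, 0.066]
tcp_rot: [179.9, -0.1, 40.0]
wrist_force: [-1.4, 1.2, 5.8]
opening: 0.0403
grasp_force: 39.8
time: 9.38
ee_pos: [0.54, 0.0475, 0.066]
tcp_rot: [179.9, -0.1, 40.0]
wrist_force: [-1.0, -0.5, 6.9]
opening: 0.0403
grasp_force: 40.1
time: 9.8
ee_pos: [0.5399, 0.0476, 0.1886]
tcp_rot: [179.9, -0.2, 40.0]
wrist_force: [1.7, -0.8, -0.6]
opening: 0.0404
grasp_force: 40.7
t 9.80 [0.5399 0.0476 0.1886] yaw 40.0 open 0.040 grip 40.7
  -0.0767 0.1029 0.0018 -23.3
  -0.1111 0.0643 0.0018 -23.3
  --
```

```bash

python3 -m pendant '-0.015 0.02 0 -4.7 0.03;-0.03 0.041 0 -9.3 0.03;-0.046 0.062 0 -14 0.03;-0.062 0.083 0 -18.6 0.03;-0.077 0.103 0 -23.3 0.03'
python3 -m pendant '-0.025 0.015 0 -6 0.03;-0.05 0.03 0 -12 0.03;-0.075 0.043 0 -18 0.03;-0.098 0.056 0 -22 0.03;-0.111 0.064 0 -23.3 0.03'
python3 -m pendant '0 0 0 0 0.03;0 0 0 0 0.03;0 0 0 0 0.03'
python3 plan.py "0.5536 -0.2087 0.072 86.5 1"
```

```text
time: 10.22
ee_pos: [0.5462, -0.0821, 0.1848]
tcp_rot: [180.0, -0.0, 63.5]
wrist_force: [0.5, -0.0, -1.7]
opening: 0.0401
grasp_force: 40.7
time: 10.63
ee_pos: [0.5533, -0.2113, 0.1845]
tcp_rot: [180.0, 0.0, 86.7]
wrist_force: [0.1, 0.3, -1.1]
opening: 0.0402
grasp_force: 40.7
time: 10.88
ee_pos: [0.5534, -0.2084, 0.1844]
tcp_rot: [-180.0, -0.0, 86.5]
wrist_force: [0.1, 1.1, -1.8]
opening: 0.0406
grasp_force: 40.7
t 10.88 [ 0.5534 -0.2084  0.1844] yaw 86.5 open 0.041 grip 40.7
  -0.0003 0.0002 0.1124 0.0
  --
```

```bash

python3 -m pendant '0 0 0.02 0 0.03;0 0 0.045 0 0.03;0 0 0.07 0 0.03;0 0 0.09 0 0.03;0 0 0.103 0 0.03'
python3 -m pendant '0 0 0.005 0 0.03;0 0 0.01 0 0.03;0 0 0.014 0 0.03;0 0 0.014 0 0.03'
python3 plan.py "0.5536 -0.2087 0.07 86.5 1"
```

```text
time: 11.3
ee_pos: [0.5528, -0.2073, 0.0792]
tcp_rot: [-179.9, -0.0, 86.6]
wrist_force: [-0.1, -0.4, -1.7]
opening: 0.0399
grasp_force: 40.7
time: 11.63
ee_pos: [0.5541, -0.2087, 0.07]
tcp_rot: [179.9, 0.0, 86.6]
wrist_force: [-4.3, 1.9, 9.5]
opening: 0.04
grasp_force: 41.4
t 11.63 [ 0.5541 -0.2087  0.07  ] yaw 86.6 open 0.040 grip 41.4
  0.0000 -0.0005 0.0000 0.1
  --
```

Contact is at z=0.070 as expected, so release, rise and head for the marker.

```bash

python3 -m pendant '0 0 -0.002 0 0.03;0 0 -0.002 0 0.03;0 0 -0.002 0 0.05;0 0 -0.002 0 0.075;0 0 -0.002 0 0.075'
python3 -m pendant '0 0 0 0 0.075;0 0 0 0 0.075;0 0 0 0 0.075;0 0 -0.02 0 0.075;0 0 -0.05 0 0.075'
python3 -m pendant '0 0 -0.03 0 0.085;0 0 -0.055 0 0.085;0 0 -0.06 0 0.085;0 0 -0.06 0 0.085'
python3 plan.py "0.3595 -0.252 0.12 -5.4 3" "0.3595 -0.252 0.030 -5.4 1"
python3 - <<'E'
from h import *
crop("side",150,90,250,187,"s4.png",3.2)
E
```

```text
time: 12.05
ee_pos: [0.5536, -0.2089, 0.0695]
tcp_rot: [180.0, 0.0, 86.6]
wrist_force: [0.5, 0.1, 0.0]
opening: 0.0723
grasp_force: 0.0
time: 12.47
ee_pos: [0.5518, -0.2083, 0.1167]
tcp_rot: [-179.7, -0.1, 86.6]
wrist_force: [1.0, -0.9, 0.0]
opening: 0.0752
grasp_force: 0.0
time: 12.8
ee_pos: [0.5543, -0.2092, 0.1815]
tcp_rot: [179.8, 0.1, 86.6]
wrist_force: [0.6, 0.3, -0.1]
opening: 0.0851
grasp_force: 0.0
t 12.80 [ 0.5543 -0.2092  0.1815] yaw 86.6 open 0.085 grip 0.0
  -0.0181 -0.0640 0.0205 30.7
  -0.0482 -0.0458 0.0205 30.7
  -0.0648 -0.0148 0.0205 30.7
  --
  -0.0000 0.0000 0.0900 -0.0
  --
```

View pics/s4.png

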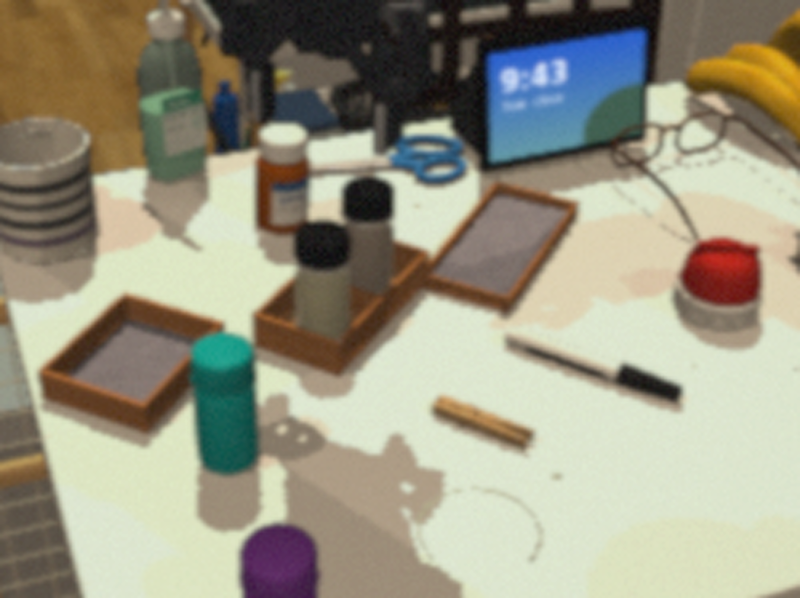

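Both jars stand upright, one per bay, at (322,280) and (368,235). Next is the marker.

```bash

python3 -m pendant '-0.018 -0.064 0.02 30.7 0.085;-0.018 -0.064 0.02 30.7 0.085;-0.018 -0.064 0.02 30.7 0.085;-0.018 -0.064 0.02 30.7 0.085;-0.018 -0.064 0.02 30.7 0.085'
python3 -m pendant '-0.048 -0.046 0.02 30.7 0.06;-0.048 -0.046 0.02 30.7 0.06;-0.048 -0.046 0.02 30.7 0.06;-0.048 -0.046 0.02 30.7 0.06;-0.048 -0.046 0.02 30.7 0.06'
python3 -m pendant '-0.065 -0.015 0.02 30.7 0.05;-0.065 -0.015 0.02 30.7 0.05;-0.065 -0.015 0.02 30.7 0.05;-0.065 -0.015 0.02 30.7 0.05;-0.065 -0.015 0.02 30.7 0.05'
python3 -m pendant '0 0 0 0 0.05;0 0 0 0 0.05;0 0 0 0 0.05'
python3 plan.py "0.3595 -0.252 0.030 -5.4 1"
```

```text
time: 13.27
ee_pos: [0.4873, -0.2228, 0.1572]
tcp_rot: [-179.8, 0.0, 55.4]
wrist_force: [-0.5, 0.2, -1.3]
opening: 0.0851
grasp_force: 0.0
time: 13.68
ee_pos: [0.4222, -0.2366, 0.1373]
tcp_rot: [-179.9, 0.1, 24.7]
wrist_force: [0.2, -0.3, 0.0]
opening: 0.0599
grasp_force: 0.0
time: 14.1
ee_pos: [0.357, -0.2506, 0.1174]
tcp_rot: [-179.9, 0.1, -6.0]
wrist_force: [-0.2, -0.3, 0.1]
opening: 0.0504
grasp_force: 0.0
time: 14.35
ee_pos: [0.358, -0.2507, 0.1184]
tcp_rot: [-180.0, 0.1, -5.4]
wrist_force: [-0.4, 0.5, 0.4]
opening: 0.0497
grasp_force: 0.0
t 14.35 [ 0.358  -0.2507  0.1184] yaw -5.4 open 0.050 grip 0.0
  0.0017 0.0012 0.0884 -0.0
  --
```

```bash

python3 -m pendant '0.002 0.001 0.03 0 0.045;0.002 0.001 0.055 0 0.045;0.002 0.001 0.075 0 0.045;0.002 0.001 0.083 0 0.045;0.002 0.001 0.088 0 0.045'
python3 -m pendant '0 0 0 0 0.045;0 0 0 0 0.03;0 0 0 0 0.01;0 0 0 0 0.01;0 0 0 0 0.01' 25
python3 -m pendant '0 0 0 0 0.01;0 0 0 0 0.01;0 0 0 0 0.01'
python3 plan.py
```

```text
time: 14.77
ee_pos: [0.3595, -0.2516, 0.0299]
tcp_rot: [-179.9, 0.1, -5.5]
wrist_force: [-1.0, 0.6, -0.6]
opening: 0.0453
grasp_force: 0.0
time: 15.18
ee_pos: [0.3608, -0.2526, 0.0326]
tcp_rot: [179.9, -0.1, -5.5]
wrist_force: [-1.1, 1.1, 6.4]
opening: 0.0138
grasp_force: 24.3
time: 15.43
ee_pos: [0.3608, -0.2526, 0.0326]
tcp_rot: [179.9, -0.1, -5.5]
wrist_force: [0.0, 1.4, 6.7]
opening: 0.0142
grasp_force: 24.3
t 15.43 [ 0.3608 -0.2526  0.0326] yaw -5.5 open 0.014 grip 24.3
```

```bash

python3 -m pendant '0 0 -0.015 0 0.01;0 0 -0.035 0 0.01;0 0 -0.06 0 0.01;0 0 -0.075 0 0.01;0 0 -0.08 0 0.01'
python3 plan.py "0.472 -0.381 0.11 -91.5 3"
```

```text
time: 15.85
ee_pos: [0.3611, -0.2528, 0.1142]
tcp_rot: [179.9, -0.2, -5.5]
wrist_force: [0.2, 0.4, -1.4]
opening: 0.0128
grasp_force: 22.9
t 15.85 [ 0.3611 -0.2528  0.1142] yaw -5.5 open 0.013 grip 22.9
  0.0409 0.0390 0.0014 28.7
  0.0546 0.0146 0.0014 28.7
  0.0549 -0.0134 0.0014 28.7
  --
```

```bash

python3 -m pendant '0.008 0.008 0 5.7 0.01;0.016 0.016 0 11.5 0.01;0.025 0.023 0 17 0.01;0.033 0.031 0 23 0.01;0.041 0.039 0 28.7 0.01'
python3 -m pendant '0.011 0.003 0 5.7 0.01;0.022 0.006 0 11.5 0.01;0.033 0.009 0 17 0.01;0.044 0.012 0 23 0.01;0.055 0.015 0 28.7 0.01'
python3 -m pendant '0.011 -0.003 0 5.7 0.01;0.022 -0.005 0 11.5 0.01;0.033 -0.008 0 17 0.01;0.046 -0.011 0 24 0.01;0.055 -0.013 0 28.7 0.01'
python3 -m pendant '0 0 0 0 0.01;0 0 0 0 0.01;0 0 0 0 0.01'
python3 plan.py "0.472 -0.381 0.04 -91.5 1"
python3 - <<'E'
from h import *
crop("side",230,70,160,120,"s5.png",5)
E
```

```text
time: 16.27
ee_pos: [0.3974, -0.2952, 0.1106]
tcp_rot: [-180.0, 0.0, -34.5]
wrist_force: [-0.5, -0.4, -0.8]
opening: 0.0125
grasp_force: 22.9
time: 16.68
ee_pos: [0.3643, -0.3928, 0.1104]
tcp_rot: [-175.5, 0.4, -49.3]
wrist_force: [0.3, -0.3, -0.6]
opening: 0.0124
grasp_force: 23.0
time: 17.1
ee_pos: [0.3118, -0.4738, 0.1109]
tcp_rot: [-170.6, 2.6, -60.9]
wrist_force: [-0.1, -0.2, -0.4]
opening: 0.0131
grasp_force: 23.0
time: 17.35
ee_pos: [0.3125, -0.4725, 0.1113]
tcp_rot: [-170.7, 2.6, -60.7]
wrist_force: [0.6, 0.4, -0.6]
opening: 0.0126
grasp_force: 23.0
t 17.35 [ 0.3125 -0.4725  0.1113] yaw -60.7 open 0.013 grip 23.0
  -0.0019 -0.1839 0.0713 30.8
  --
```

View pics/s5.png

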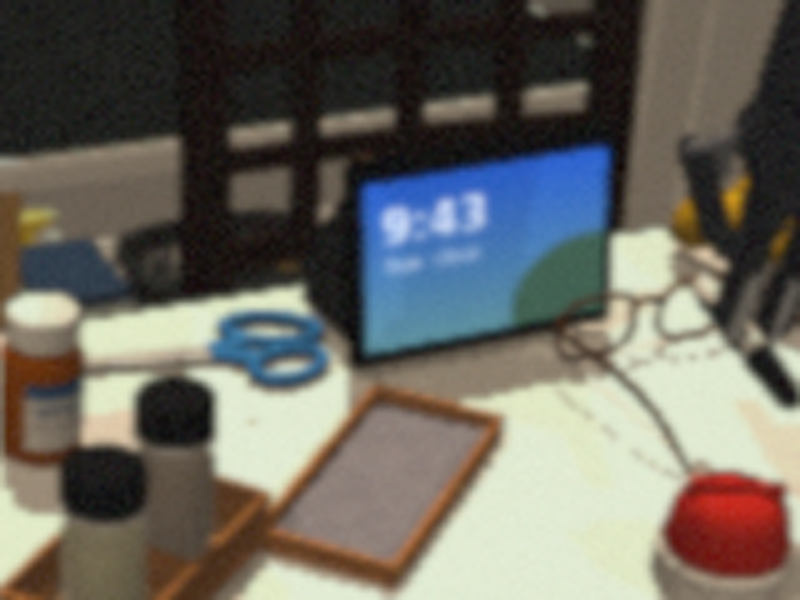

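The marker is held, but the wrist ran into its range: the gripper is off to the right at (770,200) and tilted. Yaw falls as q6 rises, so I should have turned the other way. Check the joints and undo it.

```bash

python3 -c "
from workcell import bot
o=bot.get_obs();print(o['q'],o['tcp_rot'])"
python3 -m pendant '0 0 0 -5.7 0.01;0 0 0 -11.5 0.01'
python3 plan.py;python3 -c "
from workcell import bot
o=bot.get_obs();print(o['q'],o['tcp_rot'])"
```

```text
[-60.74895456   9.12119254  -1.8024743   81.63255986   9.32106818
 179.94092564] [-170.6763342     2.5466573   -60.69060257]
time: 17.57
ee_pos: [0.3131, -0.4722, 0.1118]
tcp_rot: [-170.4, 0.6, -49.1]
wrist_force: [-0.4, -0.4, 0.5]
opening: 0.0127
grasp_force: 23.0
t 17.57 [ 0.3131 -0.4722  0.1118] yaw -49.1 open 0.013 grip 23.0
[-60.71181608   9.09673519  -1.7934796   81.63637936   9.31845354
 168.19729658] [-170.36508791    0.57660347  -49.06646355]
```

The commanded pose kept a tilt of about 9.6°, leaning towards azimuth 41°. That's tolerable for a low, light part, so I'll go on with full-rotation planning and turn towards yaw 88.5, where q6 is in range.

```bash
cat > plan3.py <<'E'
import sys,numpy as np
from scipy.spatial.transform import Rotation as R
from scipy.optimize import brentq
from workcell import bot
o=bot.get_obs();p=np.array(o["ee_pos"]);r=R.from_euler("xyz",o["tcp_rot"],degrees=True)
print("t %.2f"%o["time"],p.round(4),np.round(o["tcp_rot"],1),"z",r.as_matrix()[:,2].round(3),"open %.3f"%o["opening"],"q",np.round(o["q"],0))
w3=lambda x:(x+180)%360-180
for a in sys.argv[1:]:
    *g,yaw,n=map(float,a.split());g=np.array(g);n=int(n);dp=(g-p)/n
    tr=lambda d:r*R.from_euler("z",d,degrees=True)
    w=o["tcp_rot"][2] if r is None else r.as_euler("xyz",degrees=True)[2]
    d0=-w3(yaw-w)
    d=brentq(lambda d:w3(tr(d).as_euler("xyz",degrees=True)[2]-yaw),d0-15,d0+15)/n
    for i in range(n):
        print("  %.4f %.4f %.4f %.1f"%(*r.inv().apply(dp),d));r=tr(d);p=p+dp
    print("  --",r.as_euler("xyz",degrees=True).round(1))
E
python3 plan3.py "0.469 -0.384 0.14 88.5 5"
```

```text
t 17.57 [ 0.3131 -0.4722  0.1118] [-170.4    0.6  -49.1] z [ 0.12   0.117 -0.986] open 0.013 q [-61.   9.  -2.  82.   9. 168.]
  0.0070 -0.0356 0.0002 -27.4
  0.0226 -0.0283 0.0002 -27.4
  0.0331 -0.0147 0.0002 -27.4
  0.0362 0.0022 0.0002 -27.4
  0.0311 0.0187 0.0002 -27.4
  -- [173.3  -7.   88.5]
```

```bash

python3 -m pendant '0.0014 -0.007 0 -5.5 0.01;0.003 -0.014 0 -11 0.01;0.004 -0.021 0 -16.5 0.01;0.006 -0.028 0 -22 0.01;0.007 -0.036 0 -27.4 0.01'
python3 -m pendant '0.005 -0.006 0 -5.5 0.01;0.009 -0.011 0 -11 0.01;0.014 -0.017 0 -16.5 0.01;0.018 -0.023 0 -22 0.01;0.023 -0.028 0 -27.4 0.01'
python3 -m pendant '0.007 -0.003 0 -5.5 0.01;0.013 -0.006 0 -11 0.01;0.02 -0.009 0 -16.5 0.01;0.026 -0.012 0 -22 0.01;0.033 -0.015 0 -27.4 0.01'
python3 plan3.py "0.469 -0.384 0.14 88.5 2"
```

```text
time: 17.98
ee_pos: [0.3449, -0.4544, 0.1178]
tcp_rot: [-171.2, -3.9, -22.0]
wrist_force: [-0.5, -0.3, -0.3]
opening: 0.0128
grasp_force: 23.0
time: 18.4
ee_pos: [0.3764, -0.4371, 0.1238]
tcp_rot: [-173.9, -7.5, 5.3]
wrist_force: [-0.5, 0.5, 0.4]
opening: 0.0129
grasp_force: 23.0
time: 18.82
ee_pos: [0.4074, -0.4195, 0.1296]
tcp_rot: [-178.1, -9.5, 33.0]
wrist_force: [0.2, -0.6, 0.7]
opening: 0.0127
grasp_force: 23.0
t 18.82 [ 0.4074 -0.4195  0.1296] [-178.1   -9.5   33. ] z [ 0.12   0.117 -0.986] open 0.013 q [-50.  10.   1.  82.  10.  97.]
  0.0359 0.0019 0.0006 -27.5
  0.0309 0.0182 0.0006 -27.5
  -- [173.3  -7.   88.5]
```

```bash

python3 -m pendant '0.007 0.0004 0 -5.5 0.01;0.014 0.001 0 -11 0.01;0.021 0.001 0 -16.5 0.01;0.029 0.002 0 -22 0.01;0.036 0.002 0 -27.5 0.01'
python3 -m pendant '0.006 0.004 0 -5.5 0.01;0.012 0.007 0 -11 0.01;0.018 0.011 0 -16.5 0.01;0.025 0.015 0 -22 0.01;0.031 0.018 0 -27.5 0.01'
python3 -m pendant '0 0 0 0 0.01;0 0 0 0 0.01;0 0 0 0 0.01'
python3 - <<'E'
from h import *
a=bot.camera("top")[170:290,230:390];b=bot.camera("side")[70:190,230:390]
im=cv2.hconcat([cv2.resize(x,None,fx=2.5,fy=2.5,interpolation=cv2.INTER_CUBIC) for x in(a,b)]);cv2.imwrite("pics/s6.png",im)
E
python3 plan3.py "0.469 -0.384 0.042 88.5 1"
```

```text
time: 19.23
ee_pos: [0.4386, -0.402, 0.1355]
tcp_rot: [177.3, -9.3, 60.8]
wrist_force: [-0.7, -0.2, 0.1]
opening: 0.0129
grasp_force: 23.0
time: 19.65
ee_pos: [0.4692, -0.3843, 0.1413]
tcp_rot: [173.3, -6.9, 88.5]
wrist_force: [0.2, 0.0, -0.2]
opening: 0.0127
grasp_force: 23.0
time: 19.9
ee_pos: [0.4683, -0.3851, 0.1411]
tcp_rot: [173.3, -7.0, 88.0]
wrist_force: [0.1, -1.2, -0.2]
opening: 0.0126
grasp_force: 23.0
t 20.00 [ 0.468  -0.3855  0.1411] [173.3  -7.   88. ] z [ 0.12   0.117 -0.986] open 0.012 q [-44.  11.   4.  82.  10.  49.]
  -0.0106 -0.0105 0.0980 -0.5
  -- [173.3  -7.   88.5]
```

View pics/s6.png

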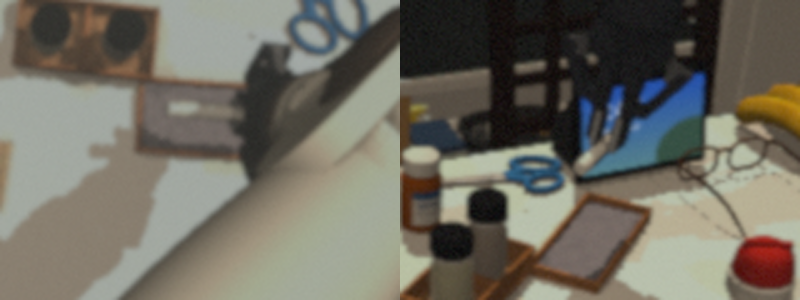

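The top view (left half) has the marker's white end at (170,106), lying along the tray. The side view (right half) shows it hanging from the fingers at about (590,160). Checking where that end lies:

```bash
python3 - <<'E'
from h import *
print(onz("top",[(298,212.4)],.12), tri([(298,212.4)],[(230+182/2.5,70+172/2.5)]))
E
```

```text
[[ 0.47516976 -0.3184652   0.12      ]] [[ 0.47284636 -0.31910432  0.11978119]]
```

```bash

python3 -m pendant '-0.002 -0.002 0.02 0 0.01;-0.004 -0.005 0.042 0 0.01;-0.006 -0.007 0.063 0 0.01;-0.008 -0.009 0.08 0 0.01;-0.008 -0.011 0.092 0 0.01'
python3 -m pendant '0 0 0 0 0.01;0 0 0.003 0 0.01;0 0 0.006 0 0.01;0 0 0.006 0 0.01'
python3 plan3.py "0.468 -0.382 0.042 88.5 1"
```

```text
time: 20.42
ee_pos: [0.4673, -0.382, 0.0462]
tcp_rot: [173.4, -7.1, 88.0]
wrist_force: [-0.4, -0.4, -0.2]
opening: 0.0125
grasp_force: 23.0
time: 20.75
ee_pos: [0.4693, -0.3819, 0.0431]
tcp_rot: [173.3, -6.9, 88.1]
wrist_force: [0.1, -0.3, 0.3]
opening: 0.0129
grasp_force: 23.3
t 20.75 [ 0.4693 -0.3819  0.0431] [173.3  -6.9  88.1] z [ 0.121  0.116 -0.986] open 0.013 q [-43.  13.  -5.  72.  10.  49.]
  -0.0003 -0.0014 0.0009 -0.4
  -- [173.2  -6.9  88.5]
```

```bash

python3 -m pendant '0 0 0.002 0 0.01;0 0 0.004 0 0.01;0 0 0.004 0 0.01;0 0 0.004 0 0.02;0 0 0.004 0 0.035'
python3 -m pendant '0 0 0 0 0.035;0 0 0 0 0.035;0.002 0.002 -0.02 0 0.035;0.006 0.006 -0.05 0 0.035;0.01 0.01 -0.08 0 0.035'
python3 plan3.py "0.4091 -0.16 0.12 -5.3 4" "0.4091 -0.16 0.12 174.7 4"
```

```text
time: 21.17
ee_pos: [0.4692, -0.381, 0.0382]
tcp_rot: [173.3, -7.0, 88.1]
wrist_force: [-0.7, -0.3, 0.2]
opening: 0.0309
grasp_force: 0.0
time: 21.58
ee_pos: [0.4693, -0.3804, 0.1195]
tcp_rot: [173.4, -7.1, 88.1]
wrist_force: [-0.8, -0.7, 0.4]
opening: 0.0348
grasp_force: 0.0
t 21.58 [ 0.4693 -0.3804  0.1195] [173.4  -7.1  88.1] z [ 0.118  0.119 -0.986] open 0.035 q [-43.  11.   2.  80.  10.  49.]
  0.0542 -0.0175 0.0046 23.2
  0.0429 -0.0374 0.0046 23.2
  0.0248 -0.0513 0.0046 23.2
  0.0026 -0.0569 0.0046 23.2
  -- [-172.6   -6.2   -5.3]
  0.0000 -0.0000 0.0000 45.0
  0.0000 -0.0000 0.0000 45.0
  -0.0000 -0.0000 0.0000 45.0
  -0.0000 -0.0000 0.0000 45.0
  -- [172.6   6.2 174.7]
```

```bash
python3 plan3.py "0.4065 -0.1625 0.13 174.7 3"; python3 - <<'E'
from h import *
a=bot.camera("top")[170:290,210:370];b=bot.camera("side")[100:220,230:390]
im=cv2.hconcat([cv2.resize(x,None,fx=2.5,fy=2.5,interpolation=cv2.INTER_CUBIC) for x in(a,b)]);cv2.imwrite("pics/s7.png",im)
E
```

```text
t 21.58 [ 0.4693 -0.3804  0.1195] [173.4  -7.1  88.1] z [ 0.118  0.119 -0.986] open 0.035 q [-43.  11.   2.  80.  10.  49.]
  0.0718 -0.0238 0.0027 -29.1
  0.0743 0.0142 0.0027 -29.1
  0.0580 0.0486 0.0027 -29.1
  -- [172.6   6.2 174.7]
```

View pics/s7.png

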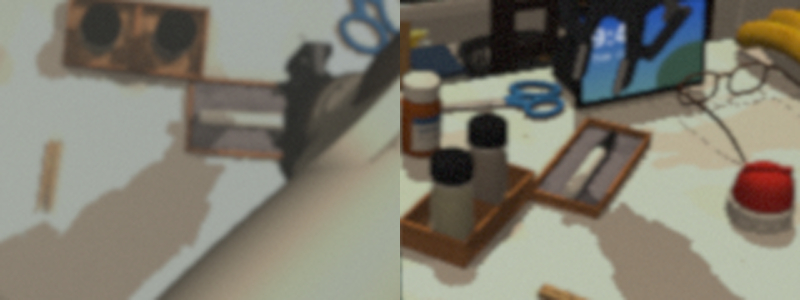

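The marker lies lengthwise inside the tray: white barrel at (590,170), cap at (607,140) in the side half. Next is the peg.

```bash

python3 -m pendant '0.014 -0.005 0 -5.8 0.035;0.029 -0.01 0.001 -11.6 0.035;0.043 -0.014 0.002 -17.4 0.035;0.057 -0.019 0.002 -23.3 0.035;0.072 -0.024 0.003 -29.1 0.035'
python3 -m pendant '0.015 0.003 0 -5.8 0.035;0.03 0.006 0.001 -11.6 0.035;0.045 0.009 0.002 -17.4 0.035;0.06 0.012 0.002 -23.3 0.035;0.074 0.014 0.003 -29.1 0.035'
python3 -m pendant '0.012 0.01 0 -5.8 0.03;0.024 0.02 0.001 -11.6 0.03;0.036 0.03 0.002 -17.4 0.03;0.048 0.04 0.002 -23.3 0.03;0.058 0.049 0.003 -29.1 0.03'
python3 -m pendant '0 0 0 0 0.03;0 0 0 0 0.03;0 0 0 0 0.03'
python3 plan3.py "0.4065 -0.1625 0.031 174.7 1"
```

```text
time: 22.1
ee_pos: [0.4484, -0.3074, 0.1221]
tcp_rot: [170.8, -2.9, 117.3]
wrist_force: [-0.9, 0.4, 0.4]
opening: 0.0345
grasp_force: 0.0
time: 22.52
ee_pos: [0.4275, -0.2349, 0.1253]
tcp_rot: [170.5, 2.0, 146.1]
wrist_force: [-0.2, 0.6, 0.5]
opening: 0.0348
grasp_force: 0.0
time: 22.93
ee_pos: [0.4068, -0.1618, 0.1284]
tcp_rot: [172.7, 6.3, 174.9]
wrist_force: [-1.2, -0.4, 0.2]
opening: 0.03
grasp_force: 0.0
time: 23.18
ee_pos: [0.4075, -0.1631, 0.1286]
tcp_rot: [172.7, 6.3, 174.5]
wrist_force: [0.2, -0.5, -0.0]
opening: 0.0303
grasp_force: 0.0
t 23.18 [ 0.4075 -0.1631  0.1286] [172.7   6.3 174.5] z [ 0.12   0.117 -0.986] open 0.030 q [-27. -14. -22.  79.   9. -22.]
  0.0117 -0.0119 0.0962 -0.2
  -- [172.7   6.3 174.7]
```

```bash

python3 -m pendant '0.004 -0.004 0.03 0 0.036;0.007 -0.007 0.055 0 0.036;0.009 -0.009 0.075 0 0.036;0.011 -0.011 0.088 0 0.036;0.012 -0.012 0.095 0 0.036'
python3 -m pendant '0 0 0 0 0.036;0 0 0 0 0.02;0 0 0 0 0.008;0 0 0 0 0.008;0 0 0 0 0.008' 25
python3 -m pendant '0 0 0 0 0.008;0 0 0 0 0.008;0 0 0 0 0.008'
python3 plan3.py "0.4065 -0.1625 0.12 174.7 1" "0.6515 -0.112 0.12 90 3"
```

```text
time: 23.6
ee_pos: [0.405, -0.1625, 0.03]
tcp_rot: [172.6, 6.1, 174.5]
wrist_force: [0.4, 0.5, 0.1]
opening: 0.0358
grasp_force: 0.0
time: 24.02
ee_pos: [0.4065, -0.1627, 0.0333]
tcp_rot: [172.7, 6.4, 174.6]
wrist_force: [-0.4, -0.4, 2.8]
opening: 0.0137
grasp_force: 25.0
time: 24.27
ee_pos: [0.4065, -0.1626, 0.0332]
tcp_rot: [172.7, 6.4, 174.6]
wrist_force: [-0.7, -0.7, 7.0]
opening: 0.0135
grasp_force: 25.5
t 24.27 [ 0.4065 -0.1626  0.0332] [172.7   6.4 174.6] z [ 0.122  0.116 -0.986] open 0.013 q [-27. -12. -31.  68.   9. -22.]
  -0.0096 0.0111 -0.0855 -0.1
  -- [172.7   6.4 174.7]
  -0.0793 0.0230 0.0119 28.5
  -0.0587 0.0580 0.0119 28.5
  -0.0239 0.0790 0.0119 28.5
  -- [173.   -6.7  90. ]
```

```bash

python3 -m pendant '-0.002 0.002 -0.02 0 0.008;-0.005 0.006 -0.05 0 0.008;-0.009 0.01 -0.08 0 0.008;-0.012 0.014 -0.108 0 0.008;-0.014 0.016 -0.125 0 0.008'
python3 -m pendant '0 0 0 0 0.008;0 0 0 0 0.008'
python3 plan3.py "0.6515 -0.112 0.16 90 3"
```

```text
time: 24.68
ee_pos: [0.4065, -0.1625, 0.1622]
tcp_rot: [172.7, 6.5, 174.6]
wrist_force: [-0.4, 0.6, -0.1]
opening: 0.0137
grasp_force: 24.6
time: 24.85
ee_pos: [0.4064, -0.1625, 0.1597]
tcp_rot: [172.7, 6.4, 174.6]
wrist_force: [-0.2, -0.5, -0.2]
opening: 0.0134
grasp_force: 24.6
t 24.85 [ 0.4064 -0.1625  0.1597] [172.7   6.4 174.6] z [ 0.122  0.116 -0.986] open 0.013 q [-27. -15. -19.  82.   9. -22.]
  -0.0793 0.0231 0.0118 28.5
  -0.0587 0.0581 0.0118 28.5
  -0.0239 0.0791 0.0118 28.5
  -- [173.   -6.7  90. ]
```

```bash

python3 -m pendant '-0.016 0.005 0.002 5.7 0.008;-0.032 0.009 0.005 11.4 0.008;-0.048 0.014 0.007 17.1 0.008;-0.063 0.018 0.009 22.8 0.008;-0.079 0.023 0.012 28.5 0.008'
python3 -m pendant '-0.012 0.012 0.002 5.7 0.008;-0.023 0.023 0.005 11.4 0.008;-0.035 0.035 0.007 17.1 0.008;-0.047 0.046 0.009 22.8 0.008;-0.059 0.058 0.012 28.5 0.008'
python3 -m pendant '-0.005 0.016 0.002 5.7 0.008;-0.01 0.032 0.005 11.4 0.008;-0.015 0.048 0.007 17.1 0.008;-0.02 0.064 0.009 22.8 0.008;-0.024 0.079 0.012 28.5 0.008'
python3 -m pendant '0 0 0 0 0.008;0 0 0 0 0.008;0 0 0 0 0.008'
python3 plan3.py "0.6515 -0.112 0.045 90 1"
python3 - <<'E'
from h import *
a=bot.camera("top")[90:210,150:310];b=bot.camera("side")[110:230,140:300]
im=cv2.hconcat([cv2.resize(x,None,fx=2.5,fy=2.5,interpolation=cv2.INTER_CUBIC) for x in(a,b)]);cv2.imwrite("pics/s8.png",im)
E
```

```text
time: 25.27
ee_pos: [0.4875, -0.1452, 0.1571]
tcp_rot: [170.6, 1.9, 146.1]
wrist_force: [-0.5, -0.2, 0.7]
opening: 0.0136
grasp_force: 24.7
time: 25.68
ee_pos: [0.5694, -0.1286, 0.1566]
tcp_rot: [170.8, -2.8, 118.0]
wrist_force: [-0.2, -0.9, -0.4]
opening: 0.0137
grasp_force: 24.7
time: 26.1
ee_pos: [0.6514, -0.112, 0.1563]
tcp_rot: [173.3, -6.8, 89.6]
wrist_force: [-0.2, 0.1, -0.0]
opening: 0.0135
grasp_force: 24.7
time: 26.35
ee_pos: [0.6502, -0.1123, 0.157]
tcp_rot: [173.2, -6.8, 90.0]
wrist_force: [-0.7, -1.1, -0.1]
opening: 0.0136
grasp_force: 24.7
t 26.35 [ 0.6502 -0.1123  0.157 ] [173.2  -6.8  90. ] z [ 0.118  0.118 -0.986] open 0.014 q [-13.  14.   9.  80.   8.  78.]
  -0.0130 -0.0119 0.1106 0.0
  -- [173.2  -6.8  90. ]
```

View pics/s8.png

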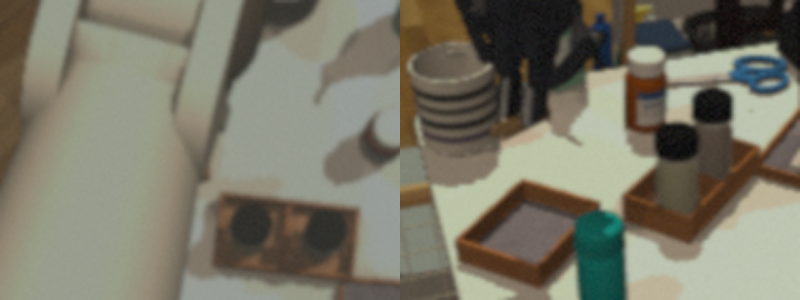

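The peg is held at about (520,115), over the box at (528,232), and both jars stand in the rack. Lower it in.

```bash

python3 -m pendant '-0.003 -0.002 0.025 0 0.008;-0.006 -0.005 0.05 0 0.008;-0.009 -0.008 0.075 0 0.008;-0.012 -0.011 0.097 0 0.008;-0.013 -0.012 0.108 0 0.008'
python3 -m pendant '0 0 0 0 0.008;0 0 0.003 0 0.008;0 0 0.006 0 0.008;0 0 0.006 0 0.008'
python3 plan3.py
```

```text
time: 26.87
ee_pos: [0.6502, -0.1125, 0.0458]
tcp_rot: [173.3, -6.8, 89.9]
wrist_force: [-0.4, -0.6, 0.2]
opening: 0.0134
grasp_force: 24.7
time: 27.2
ee_pos: [0.6537, -0.1118, 0.0445]
tcp_rot: [173.0, -6.8, 90.0]
wrist_force: [0.5, 0.2, 2.3]
opening: 0.0134
grasp_force: 24.9
t 27.20 [ 0.6537 -0.1118  0.0445] [173.   -6.8  90. ] z [ 0.123  0.117 -0.986] open 0.013 q [-13.  16.  -1.  67.   8.  78.]
```

Light contact (2.3 N) at z≈0.044. Let go and rise.

```bash

python3 -m pendant '0 0 0 0 0.02;0 0 0 0 0.035;0 0 0 0 0.035;0 0 0 0 0.035'
python3 -m pendant '0.002 0.002 -0.02 0 0.035;0.006 0.006 -0.05 0 0.035;0.01 0.01 -0.08 0 0.035;0.014 0.014 -0.115 0 0.035;0.018 0.018 -0.15 0 0.035'
python3 -m pendant '0 0 -0.02 0 0.035;0 0 -0.02 0 0.035;0 0 -0.02 0 0.035'
python3 plan3.py
python3 - <<'E'
from h import *
crop("side",150,90,250,187,"s9.png",3.2)
E
```

```text
time: 27.53
ee_pos: [0.653, -0.1118, 0.0433]
tcp_rot: [173.1, -6.8, 89.9]
wrist_force: [-0.5, -0.2, -0.2]
opening: 0.0349
grasp_force: 0.0
time: 27.95
ee_pos: [0.6523, -0.1116, 0.1965]
tcp_rot: [173.1, -6.8, 89.9]
wrist_force: [0.1, 0.3, 0.5]
opening: 0.0349
grasp_force: 0.0
time: 28.2
ee_pos: [0.6509, -0.1143, 0.2164]
tcp_rot: [173.0, -6.7, 90.0]
wrist_force: [0.0, -0.5, -0.7]
opening: 0.035
grasp_force: 0.0
t 28.20 [ 0.6509 -0.1143  0.2164] [173.   -6.7  90. ] z [ 0.123  0.116 -0.986] open 0.035 q [-13.  14.  16.  86.   8.  78.]
```

View pics/s9.png

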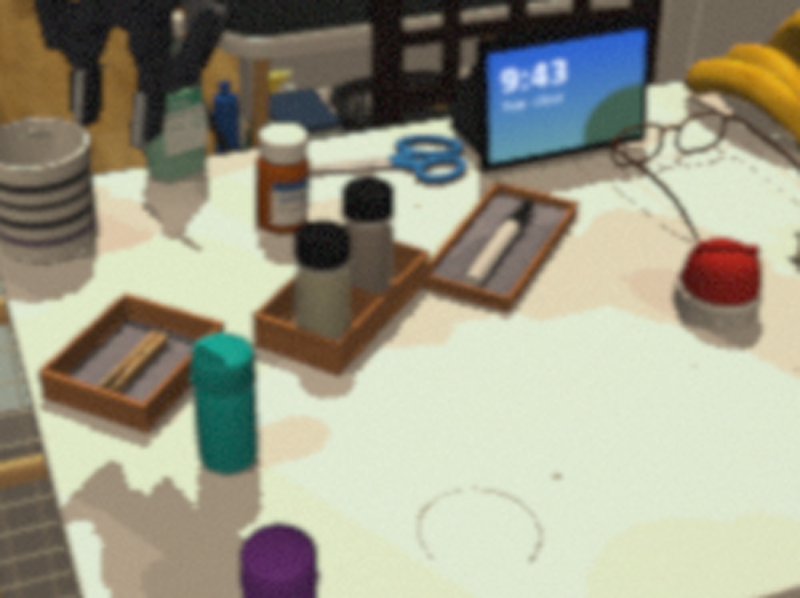

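The peg is in the box at (135,360), the marker in the tray at (500,240), both jars upright, and the pill bottle untouched at (283,175). I'll move the arm aside and zoom in on the peg to confirm it lies flat.

```bash
python3 plan3.py "0.52 0.12 0.24 90 2"
python3 -m pendant '0.04 0 0 0 0.035;0.08 0 0 0 0.035;0.12 0 0 0 0.035;0.16 0 0 0 0.035;0.19 0 0 0 0.035'
python3 -m pendant '0.03 0 0 0 0.035;0.05 0 0 0 0.035;0.05 0 0 0 0.035'
python3 - <<'E'
from h import *
a=bot.camera("top")[120:165,185:245];b=bot.camera("side")[180:225,160:220]
im=cv2.hconcat([cv2.resize(x,None,fx=6.6,fy=6.6,interpolation=cv2.INTER_CUBIC) for x in(a,b)]);cv2.imwrite("pics/s10.png",im)
E
```

```text
t 28.25 [ 0.6504 -0.1141  0.2146] [173.1  -6.8  89.9] z [ 0.12   0.117 -0.986] open 0.035 q [-13.  14.  16.  86.   8.  78.]
  0.1177 -0.0650 -0.0067 -0.0
  0.1177 -0.0649 -0.0067 -0.0
  -- [173.1  -6.8  90. ]
time: 28.67
ee_pos: [0.6497, 0.0774, 0.2356]
tcp_rot: [173.3, -6.8, 90.0]
wrist_force: [0.1, -0.3, -0.4]
opening: 0.035
grasp_force: 0.0
time: 28.92
ee_pos: [0.6499, 0.1281, 0.2415]
tcp_rot: [173.2, -6.8, 90.1]
wrist_force: [0.2, -0.6, 0.2]
opening: 0.0349
grasp_force: 0.0
```

View pics/s10.png

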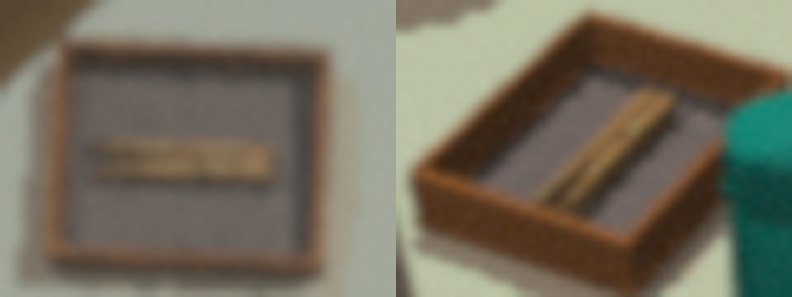

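The peg lies flat in the middle of the box, from (95,155) to (270,160) in the top half. Handing in.

```bash
python3 -m pendant '0 0 0 0 0.035;0 0 0 0 0.035'; python3 -c "
from workcell import bot
print(bot.job_done())"
```

```text
time: 29.18
ee_pos: [0.6505, 0.1232, 0.2423]
tcp_rot: [173.2, -6.8, 89.9]
wrist_force: [0.2, -0.8, -0.5]
opening: 0.0347
grasp_force: 0.0
the job is handed in; nothing more can be done
None
```

The job is handed in at 29 s with everything let go: both jars stand upright in the rack, one to a bay, the marker lies lengthwise in the tray, the peg lies flat in the box, and the pill bottle was not touched.

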